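Show the perforated fixture plate to the bench camera

ROBOT

A 7-joint arm with a two-finger parallel gripper is mounted at the origin on the work surface. World frame = base frame: x ahead of the robot, y to its left, z up, the work surface at z = 0. Lengths are in mm, angles in rad, forces in N, time in s.
With the tool pointing down it reaches from about 425 to 800 mm from the base axis. Payload 8.3 kg.
Tool frame: the origin (TCP) lies at the very end of the fingers, on their centre line; the grasp point (between the pads) lies 19 mm behind it; y points along the fingers, z is the direction in which the jaws open and shut, and the axes are right-handed (so a half turn about y gives the same grasp; the last joint's range is limited). The gripper opens to 85 mm and grips with 20 to 120 N. Pads are 22 mm wide; open, the fingers measure 114 mm over their backs; the gripper's body (76 mm by 85 mm) begins 54 mm behind the grasp point. The pads swing forward as they close: fully open they stand 13 mm farther back than shut.
Start: joints at [1.124, 0.383, 0.016, 1.37, -0.006, 1.388, -0.046], TCP at [234.064, -579.497, 231.279] pointing down, gripper open.
Joint ranges: [-2.95, 2.95], [-0.25, 2.06], [-1.52, 1.56], [0.18, 2.33], [-1.44, 4.58], [0.02, 2.06], [-3.01, 3.01]. Speed limits (rad/s): [2.39, 2.39, 3.01, 3.01, 3.14, 3.14, 3.14].

INTERFACE

Orientations are given as a unit quaternion [x, y, z, w].
In Python, from plant import get_state, grab_frame, hand_in gives the robot as it stands. The module is installed in compiled form; this text tells all that it offers.
- The arm moves only by the tool step_arm, never from a script. Its argument "commands" is a list of rows, each a list of 6 numbers: the shift along the tool's x, y, z in units of 40 mm (1.0 is 40 mm), then the turn, a rotation vector about the tool's x, y, z in units of 6 degrees (1.0 is 6 degrees). A call has 1 to 5 rows; each row is the pose to reach, as a shift and turn from the pose commanded when the call began, along the tool's axes at that moment; what a row does not reach only later rows make up. A row lasts 1/10 s, in which the tool goes at most 50 mm and 8.59 degrees, less where a joint would pass 70% of its speed; a pose out of reach is approached as far as the arm can. A call with a gripper value outside its range is refused whole. "hand" is the closure, from 0 (fully open) to 1 (shut), set as the call begins (left out, the last holds). The fingers move at their own pace and stop on an object; the grip force is fixed at half the most. Time passes only in rows, so rows that repeat a pose let the fingers close. It gives the time, the measured TCP pose, the force and the opening at its end, in the units of the state.
- get_state(): the state, without advancing time (a new reading comes with each control period).
- grab_frame(name): name is "scene" or "top" or "wrist"; returns a dict with "img" (420x560x3 uint8, blue, green, red), "K" (3x3 intrinsics, pixels), "cam_to_world" (4x4, takes a point from camera to world coordinates). Camera axes: x right, y up, looking along -z (the intrinsics and any distortion apply to the point x, -y, -z); pixel columns grow to the right and rows downward; lengths in mm; the calibration is good to about 2 mm. A picture is of the moment at which its call begins. There is no depth.
- hand_in(): hands the job in, once; it reports no verdict.
The state is a dict: "time_s": time; "joints": joint angles; "dq": joint speeds; "joint_torque": joint torques, N m; "tool_pos": TCP position; "tool_rot": TCP orientation; "force": force on the tool from outside, world axes, zero at the start; "wrist_torque": the same for the moment, N m; "opening": finger opening in mm.
Only numpy, scipy, OpenCV 4.12 (cv2) and the standard library are available. Lean on these libraries where they do the work, as an engineer would, in place of code of your own. Each camera call takes 0.05 s, during which the arm holds its last target. There are 200 camera calls.

TASK

Swing the orange flap of the accessory case up by its handle so that it stays standing open, and draw the black perforated plate with the orange tab out of its slot. Present it to the blue bench camera: hold it upright and still above the middle of the yellow square, the middle of the black plate level with the lens and a broad face turned squarely to it, and finish while still holding it there in the gripper. Leave the plain plate in its slot, do not touch the camera station, and leave everything else on the desk where it is.

Things in the scene. Friction and masses are not known exactly. Their poses are not given: they have to be found in the camera images.
- case: grey case with blue side bands, fixed; outside 126 (x) x 180 (y) x 120 mm high, walls and floor 5 mm. Origin: centre of underside; z up; handle side faces its -x. Under the flap two slots along x, 12 mm wide, at y = +40 and -40 mm, a plate standing in each between guide rails at the x ends (tops 60 mm above the underside; middle 88 mm open): a plate leaves straight up.
- flap (a joint): angle of the orange cover flap on the case: 0 = shut (may start slightly ajar), 1.57 = upright, 1.75 = stop. Hinged on the case's far (+x) top edge; the handle side swings up and over towards +x. The hinge is stiff: the flap stays where it is left; about 2 N at the handle moves it.
- flap_handle (a point): centre of the flap's round steel handle bar, 10 mm thick, 90 mm free length along the case's y, 166 mm from the hinge line; shut, it is 40 mm in front of the case's front wall at 123 mm height (3 mm above hinge level), free space between. Being round, it can turn between the fingers while the flap is swung.
- flap_hinge (a point): middle of the flap's hinge line, on the case's top far edge (case x +63 mm, height 120 mm); the hinge runs along the case's y axis.
- perforated_plate: the wanted plate: black with rows of windows, orange grip tab on top. Body 108 (x) x 8 (y, thickness) x 70 mm high, tab 30 (x) x 10 (y) x 30 mm on the middle of its top edge, about 150 g. Origin: centre of underside; y square to its broad faces, z up. Starts hidden under the flap, standing in either slot on the case floor, tab top 15 mm below the case's rim.
- plate_mid (a point): centre of the black windowed part of the wanted plate, 35 mm above its underside.
- plate_tab (a point): grip point in the orange tab, 88 mm above the plate's underside, 12 mm below the tab's top; the tab is 10 mm thick along the plate's y.
- plain_plate: the other plate: same shape and size, bare aluminium without windows, white tab; stands in the other slot and stays there. Origin: centre of its underside.
- camera_station: camera station, fixed: black base 200 (x) x 110 (y) x 12 mm; at its +x end a blue camera (40 x 70 x 46 mm, middle 115 mm and top 138 mm above the desk) on a post, its lens, in a white ring, looking along the station's -x over a yellow 80 mm square on the base. Origin: centre of the base's underside; z up.
- view_point (a point): where the middle of the plate belongs: above the centre of the yellow square, level with the lens, 115 mm above the desk, 100 mm in front of the lens (45 mm to -x of the station's origin).
- mouse: black computer mouse, 110 x 60 x 36 mm, bystander; origin: centre of its underside
- grey_mouse: grey computer mouse, 110 x 60 x 36 mm, bystander; origin: centre of its underside
- weight: small brass calibration weight, 30 mm across, 47 mm high, bystander; origin: centre of its underside
- mug: white mug, 80 mm across, 90 mm high, bystander; origin: centre of its underside
- screwdriver: screwdriver lying on the desk, bystander
- phone: black phone lying flat, 150 x 72 x 9 mm, bystander; origin: centre of its underside

How it is judged:
By the outcome, as a careful person would: the job done as asked, in the order asked, and still so for the second after the job is handed in, while the arm keeps its last pose, push and grip.
It also fails if it takes over 62 s, if anything falls off the work surface, if the arm or the gripper's body presses on something with over 40 N, if the wrist force passes 120 N, or if a joint passes its speed limit or range.

## Working session

There is one attempt and no reset: what is moved stays moved. The work goes in short steps, Python scripts to look and compute and a tool call to move; the robot and the scene stay as the last step left them, time stands still between calls to the robot, and variables do not carry over. Pictures are saved under pics/ and viewed, about 8 in all and at most 12, crops included, and the job is handed in when it is done.

Besides the shell and the picture viewer there is one more tool, called in YAML: its name, and indented under it one key for each argument. step_arm: Moves the arm, as the interface text tells. Its arguments: {"type":"object","properties":{"commands":{"type":"array","items":{"type":"array","items":{"type":"number"}}},"hand":{"type":"number"}},"required":["commands"]}

```bash
mkdir -p pics
python3 - <<'E'
from plant import get_state, grab_frame
import cv2,numpy as np,pickle
s=get_state();print(s)
d={}
for n in("scene","top"):
    f=grab_frame(n);d[n]=f;cv2.imwrite(f"pics/{n}0.png",f["img"]);print(n,f["K"],np.round(f["cam_to_world"],3),[k for k in f])
pickle.dump(d,open("f0.pkl","wb"))
E
```

```text
{'time_s': 0.0, 'joints': array([ 1.12409317,  0.38427163,  0.01639104,  1.37115425, -0.0062747 ,
        1.38818834, -0.04654291]), 'dq': array([-4.30711950e-04,  1.32023539e-03, -6.17687594e-05, -8.06145205e-04,
        5.01835647e-04,  5.14091537e-04,  3.72219135e-04]), 'joint_torque': array([-7.72169842e-04, -6.27592850e+01,  8.44218358e-01, -3.71826160e+01,
        1.65802252e-02,  1.39878318e-02,  2.93093115e-05]), 'tool_pos': array([ 233.86012176, -579.06096621,  230.25809836]), 'tool_rot': array([-0.13502337,  0.6948049 , -0.69344644,  0.13471035]), 'force': array([ 0.13862839, -0.83181591,  0.35694295]), 'wrist_torque': array([ 0.02219116,  0.02728666, -0.00352904]), 'opening': 85.2192194638516}
scene [[412.28589802   0.         279.42370278]
 [  0.         412.28589802 210.08603476]
 [  0.           0.           1.        ]] [[ 5.170000e-01 -5.130000e-01  6.860000e-01  1.282311e+03]
 [ 8.560000e-01  2.980000e-01 -4.220000e-01 -4.693990e+02]
 [ 1.200000e-02  8.050000e-01  5.930000e-01  7.702840e+02]
 [ 0.000000e+00  0.000000e+00  0.000000e+00  1.000000e+00]] ['img', 'K', 'cam_to_world']
top [[464.71049845   0.         278.57021501]
 [  0.         464.71049845 213.19265196]
 [  0.           0.           1.        ]] [[ 2.400000e-02  9.860000e-01 -1.630000e-01  3.460860e+02]
 [-1.000000e+00  2.600000e-02  9.000000e-03 -1.582600e+01]
 [ 1.300000e-02  1.620000e-01  9.870000e-01  1.272968e+03]
 [ 0.000000e+00  0.000000e+00  0.000000e+00  1.000000e+00]] ['img', 'K', 'cam_to_world']
```

View pics/scene0.png

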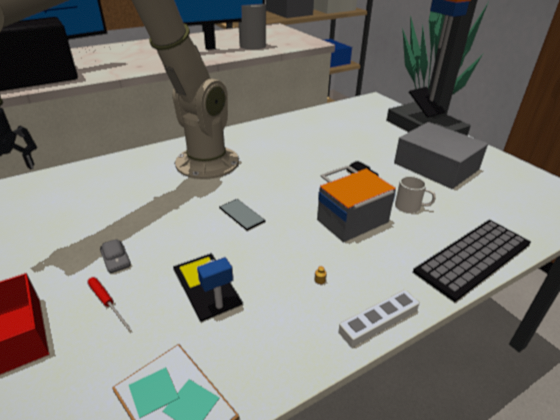

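View pics/top0.png

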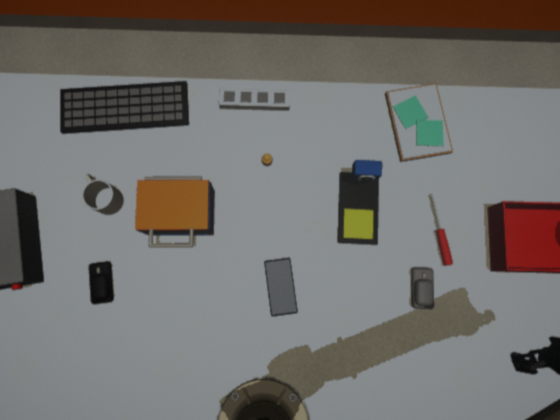

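The scene view shows the case at about (357,203), the station at (208,285) and the weight at (320,275). In the top view the case flap is at (173,206) with its handle bar at (171,243), towards the robot. The yellow square is at (358,224) and the blue camera at (367,169), further out in +x.

```bash
cat > h.py <<'E'
import numpy as np,cv2,pickle
from scipy.spatial.transform import Rotation as R
def ray(f,uv):
    K=f["K"];T=f["cam_to_world"]
    uv=np.atleast_2d(uv).astype(float)
    d=np.c_[(uv[:,0]-K[0,2])/K[0,0],-(uv[:,1]-K[1,2])/K[1,1],-np.ones(len(uv))]@T[:3,:3].T
    return T[:3,3],d
def onz(f,uv,z):
    o,d=ray(f,uv);return o+d*((z-o[2])/d[:,2])[:,None]
def proj(f,P):
    T=f["cam_to_world"];c=(np.atleast_2d(P)-T[:3,3])@T[:3,:3];K=f["K"]
    return np.c_[K[0,0]*c[:,0]/-c[:,2]+K[0,2],-K[1,1]*c[:,1]/-c[:,2]+K[1,2]]
def mask(img,lo,hi,roi=None):
    m=cv2.inRange(cv2.cvtColor(img,cv2.COLOR_BGR2HSV),lo,hi)
    if roi: k=np.zeros_like(m);k[roi[1]:roi[3],roi[0]:roi[2]]=255;m&=k
    return m
def big(m):
    c=cv2.findContours(m,cv2.RETR_EXTERNAL,cv2.CHAIN_APPROX_NONE)[0]
    return max(c,key=cv2.contourArea)[:,0].astype(np.float32)
def rect(P):
    r=cv2.minAreaRect(P[:,:2].astype(np.float32));return r
E
cat > m.py <<'E'
from h import *
d=pickle.load(open("f0.pkl","rb"));t=d["top"];s=d["scene"]
for nm,f,roi,roiy in(("top",t,(120,160,230,260),(320,190,400,260)),("scene",s,(300,150,420,250),(160,240,260,330))):
    c=big(mask(f["img"],(5,120,90),(20,255,255),roi));print(nm,"flap",rect(onz(f,c,124)))
    c=big(mask(f["img"],(24,120,90),(35,255,255),roiy));print(nm,"yellow",rect(onz(f,c,12)))
c=big(mask(t["img"],(100,120,40),(125,255,255),(340,150,400,190)));print("blue",rect(onz(t,c,138)))
c=big(mask(t["img"],(0,0,0),(180,255,45),(330,150,385,250)));print("base",rect(onz(t,c,12)))
x=cv2.resize(t["img"][165:260,120:230],None,fx=5,fy=5,interpolation=cv2.INTER_CUBIC)
y=cv2.resize(s["img"][160:245,305:405],None,fx=5,fy=5,interpolation=cv2.INTER_CUBIC)
o=np.zeros((480,1060,3),np.uint8);o[:475,:550]=x;o[:425,555:1055]=y
cv2.imwrite("pics/c1.png",cv2.resize(o,(795,360)))
from plant import get_state
q=R.from_quat(get_state()["tool_rot"]).as_matrix();print(np.round(q,3))
E
python3 m.py
```

```text
top flap ((550.9616088867188, 241.5519256591797), (124.93470764160156, 178.39857482910156), 1.581242561340332)
top yellow ((531.4521484375, -246.23226928710938), (80.7382583618164, 77.42589569091797), 0.0898556336760521)
scene flap ((549.08984375, 243.69601440429688), (132.55682373046875, 187.4532470703125), 2.1401875019073486)
scene yellow ((528.7064208984375, -244.84573364257812), (82.38965606689453, 85.25067901611328), 87.69014739990234)
blue ((655.3951416015625, -247.46160888671875), (63.311519622802734, 36.30093002319336), 89.36624145507812)
base ((586.1431884765625, -246.3550262451172), (105.54780578613281, 214.0122833251953), 88.48282623291016)
[[-0.927 -0.001  0.374]
 [-0.374  0.002 -0.927]
 [ 0.    -1.    -0.002]]
```

View pics/c1.png

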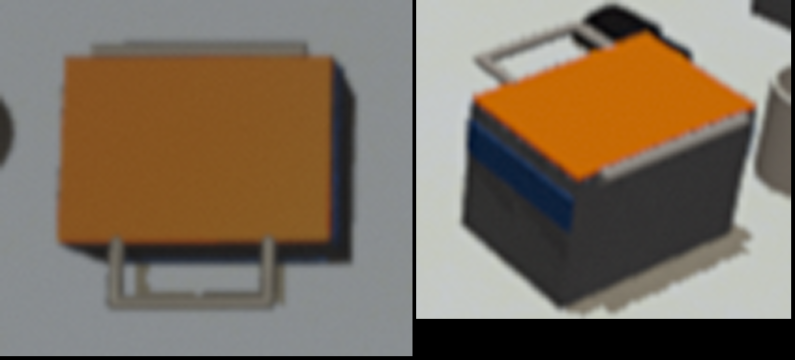

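The crops show the flap nearly shut. The handle bar ends are at about (150,245) and (192,245) in the top view, and (322,176) and (349,167) in the scene view.

```bash
cat > tri.py <<'E'
from h import *
def tri(fs,uvs):
    A=np.zeros((3,3));b=np.zeros(3)
    for f,uv in zip(fs,uvs):
        o,d=ray(f,uv);d=d[0]/np.linalg.norm(d[0]);M=np.eye(3)-np.outer(d,d);A+=M;b+=M@o
    return np.linalg.solve(A,b)
E
python3 - <<'E'
from tri import *
d=pickle.load(open("f0.pkl","rb"));t=d["top"];s=d["scene"]
for a,b in(((149.9,244.7),(349.3,167.2)),((192,244.7),(322,176))):
    P=tri((t,s),(a,b));print(P,onz(t,[a],123),proj(t,P)-a,proj(s,P)-b)
E
```

```text
[449.69509964 291.93954141 122.6956248 ] [[448.31830169 289.74654991 123.        ]] [[-0.8180721  -0.56640179]] [[-0.78016311  0.15203664]]
[451.75321259 187.19639713 124.41527575] [[450.98838054 185.97781312 123.        ]] [[-0.5744676  -0.37597597]] [[-0.56226114  0.08566674]]
```

```bash
cat > plan.py <<'E'
from h import *
from plant import get_state
def tool(yaw): # y down, z horizontal at yaw
    a=np.radians(yaw);z=np.array([np.cos(a),np.sin(a),0]);y=np.array([0,0,-1.]);return R.from_matrix(np.c_[np.cross(y,z),y,z])
def plan(wps,start=None):
    if start is None:
        s=get_state();p,r=s["tool_pos"],R.from_quat(s["tool_rot"])
        z=r.as_matrix()[:,2];print("t",s["time_s"],"at",np.round(p,1),"yaw",round(np.degrees(np.arctan2(z[1],z[0])),2),"tilt",np.round(r.as_matrix()[:2,1],4),"open",round(s["opening"],1),"F",np.round(s["force"],1),"j",np.round(s["joints"],2))
    else: p,r=np.array(start[:3],float),tool(start[3])
    for w in wps:
        q=np.array(w[:3],float);t=tool(w[3])
        print(w,np.round(r.inv().apply(q-p)/40,3),np.round(np.degrees((r.inv()*t).as_rotvec())/6,2));p,r=q,t
E
python3 -c "
from plan import *
plan([(430,-420,240,-52),(530,-200,240,-35),(500,30,240,-17),(450,239.5,180,1.3)])"
```

```text
t 0.1 at [ 233.9 -579.1  230.4] yaw -68.01 tilt [-0.0007  0.0016] open 85.1 F [ 0.1 -0.4  1.1] j [ 1.12  0.38  0.02  1.37 -0.01  1.39 -0.05]
(430, -420, 240, -52) [-6.035 -0.237 -1.852] [ 0.02 -2.67 -0.  ]
(530, -200, 240, -35) [-5.356  0.    -2.795] [ 0.   -2.83  0.  ]
(500, 30, 240, -17) [-4.28  -0.    -3.912] [ 0. -3.  0.]
(450, 239.5, 180, 1.3) [-4.643  1.5   -2.727] [-0.   -3.05 -0.  ]
```

step_arm:
  commands:
    - [-6.03,-0.24,-1.85,0,-2.67,0]
    - [-6.03,-0.24,-1.85,0,-2.67,0]
    - [-6.03,-0.24,-1.85,0,-2.67,0]
    - [-6.03,-0.24,-1.85,0,-2.67,0]
    - [-6.03,-0.24,-1.85,0,-2.67,0]
  hand: 0.5

```text
time_s: 0.6
tool_pos: [429.1, -420.5, 240.6]
tool_rot: [-0.23, 0.669, -0.668, 0.23]
force: [0.5, -0.8, -0.1]
opening: 42.4
```

step_arm:
  commands:
    - [-5.36,0,-2.8,0,-2.83,0]
    - [-5.36,0,-2.8,0,-2.83,0]
    - [-5.36,0,-2.8,0,-2.83,0]
    - [-5.36,0,-2.8,0,-2.83,0]
    - [-5.36,0,-2.8,0,-2.83,0]

```text
time_s: 1.1
tool_pos: [528.7, -198.7, 240.6]
tool_rot: [-0.327, 0.627, -0.627, 0.327]
force: [0.6, 0.5, -0.5]
opening: 42.9
```

```bash
python3 -c "
from plan import *
plan([(500,30,240,-17),(450,239.5,200,1.3)])
from plant import grab_frame
f=grab_frame('wrist');pickle.dump(f,open('w1.pkl','wb'));cv2.imwrite('pics/w1.png',f['img'])
print(np.round(f['cam_to_world'],3),f['K'])"
```

```text
t 1.1 at [ 528.7 -198.7  240.6] yaw -34.9 tilt [-0.0002  0.0008] open 42.9 F [ 0.6  0.5 -0.5] j [ 0.56  0.27 -0.32  1.51  0.09  1.37 -0.37]
(500, 30, 240, -17) [-4.279  0.02  -3.859] [ 0.   -2.98 -0.01]
(450, 239.5, 200, 1.3) [-4.643  1.    -2.727] [-0.   -3.05 -0.  ]
[[ 8.20000e-01  5.53000e-01  1.50000e-01  5.65993e+02]
 [-5.73000e-01  7.92000e-01  2.12000e-01 -1.44948e+02]
 [-2.00000e-03 -2.60000e-01  9.66000e-01  3.82844e+02]
 [ 0.00000e+00  0.00000e+00  0.00000e+00  1.00000e+00]] [[295.69205386   0.         282.72797719]
 [  0.         295.69205386 214.35031331]
 [  0.           0.           1.        ]]
```

View pics/w1.png

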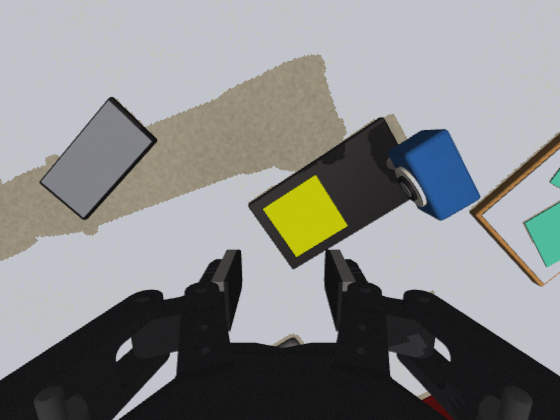

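The wrist view shows the whole station clear of the gripper: yellow square centre at about (305,216), camera at (440,175). I'll measure it from here while I move on to the handle.

step_arm:
  commands:
    - [-4.28,0.02,-3.86,0,-2.98,0]
    - [-4.28,0.02,-3.86,0,-2.98,0]
    - [-4.28,0.02,-3.86,0,-2.98,0]
    - [-4.28,0.02,-3.86,0,-2.98,0]
    - [-4.28,0.02,-3.86,0,-2.98,0]

```text
time_s: 1.65
tool_pos: [498.6, 31.1, 240.1]
tool_rot: [-0.421, 0.568, -0.568, 0.421]
force: [0.6, 0.1, 0.3]
opening: 42.2
```

step_arm:
  commands:
    - [-4.64,1.0,-2.73,0,-3.05,0]
    - [-4.64,1.0,-2.73,0,-3.05,0]
    - [-4.64,1.0,-2.73,0,-3.05,0]
    - [-4.64,1.0,-2.73,0,-3.05,0]
    - [-4.64,1.0,-2.73,0,-3.05,0]

```text
time_s: 2.15
tool_pos: [447.2, 241.3, 199.3]
tool_rot: [0.507, -0.494, 0.492, -0.507]
force: [-0.5, 1.1, 0.6]
opening: 42.1
```

```bash
python3 -c "
from plan import *
f=pickle.load(open('w1.pkl','rb'))
c=big(mask(f['img'],(24,120,90),(35,255,255)));print('yellow',rect(onz(f,c,12)))
P=onz(f,c,12)[:,:2];a=cv2.approxPolyDP(c.reshape(-1,1,2),6,True)[:,0];print(a.tolist(),np.round(onz(f,a,12),1).tolist())
c=big(mask(f['img'],(0,0,0),(180,255,70),(240,110,400,272)));r=rect(onz(f,c,12));print('base',r)
plan([(450.5,239.5,104,1.3)])
from plant import grab_frame
f=grab_frame('wrist');pickle.dump(f,open('w2.pkl','wb'));cv2.imwrite('pics/w2.png',f['img'])"
```

```text
yellow ((530.2495727539062, -245.89663696289062), (81.13874053955078, 81.37958526611328), 88.47725677490234)
[[316.0, 175.0], [263.0, 208.0], [295.0, 256.0], [347.0, 225.0]] [[571.8, -208.4, 12.0], [492.3, -204.9, 12.0], [488.6, -283.6, 12.0], [569.2, -286.5, 12.0]]
base ((575.4954833984375, -272.3836975097656), (162.12579345703125, 198.11578369140625), 88.48585510253906)
t 2.15 at [447.2 241.3 199.3] yaw 1.55 tilt [-0.0016  0.0015] open 42.1 F [-0.5  1.1  0.6] j [ 0.07  0.22 -0.71  1.71  0.14  1.27 -0.65]
(450.5, 239.5, 104, 1.3) [0.051 2.382 0.086] [ 0.02  0.04 -0.01]
```

View pics/w2.png

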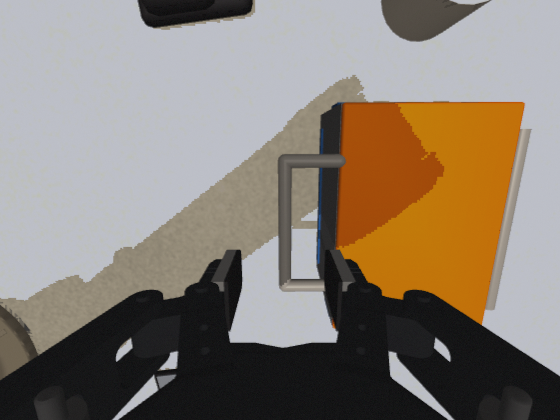

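The bar runs from (285,158) to (287,286) in this view, between the jaw lines. The case yaw looks close to zero.

```bash
python3 -c "
from plan import *
f=pickle.load(open('w2.pkl','rb'))
P=onz(f,[(285.5,160),(287,284)],123);print(P,P.mean(0))
# flap edge front, flap top side corners, case rim
print(onz(f,[(342,103),(337,240),(523,103)],124))
s=get_state();print(proj(f,[s['tool_pos'],s['tool_pos']-[0,0,-0]]))
"
```

```text
[[447.28581965 289.33980853 123.        ]
 [451.3851493  189.50602793 123.        ]] [449.33548448 239.42291823 123.        ]
[[485.22807121 329.34555423 124.        ]
 [489.17157791 228.99416187 124.        ]
 [610.10856625 332.60072968 124.        ]]
[[282.59730392 262.64491293]
 [282.59730392 262.64491293]]
```

step_arm:
  commands:
    - [0.05,0.5,0.07,0,-0.07,0]
    - [0.05,1.2,0.07,0,-0.07,0]
    - [0.05,1.9,0.07,0,-0.07,0]
    - [0.05,2.38,0.07,0,-0.07,0]
    - [0.05,2.38,0.07,0,-0.07,0]

```text
time_s: 2.7
tool_pos: [451.3, 232.8, 102.0]
tool_rot: [0.509, -0.494, 0.492, -0.505]
force: [0.1, 0.1, -0.1]
opening: 42.6
```

step_arm:
  commands:
    - [0,0,0,0,0,0]
    - [0,0,0,0,0,0]
    - [0,0,0,0,0,0]
    - [0,0,0,0,0,0]
    - [0,0,0,0,0,0]
  hand: 1.0

```text
time_s: 3.2
tool_pos: [448.8, 234.6, 105.3]
tool_rot: [0.51, -0.493, 0.491, -0.505]
force: [-19.1, -3.8, 10.8]
opening: 7.7
```

```bash
python3 -c "
from plan import *
plan([])
r=166;p=np.array([0,0.])
for a in range(10,101,5):
    t=np.radians(a); print(a, 'up',round((r*np.sin(t)+3*np.cos(t)-3)/40,3),'fwd',round((r*(1-np.cos(t))+3*np.sin(t))/40,3))
"
```

```text
t 3.2 at [448.8 234.6 105.3] yaw 1.72 tilt [-0.0065 -0.0028] open 7.7 F [-19.1  -3.8  10.8] j [ 0.04  0.31 -0.69  1.83  0.22  1.09 -0.7 ]
10 up 0.72 fwd 0.076
15 up 1.072 fwd 0.161
20 up 1.415 fwd 0.276
25 up 1.747 fwd 0.421
30 up 2.065 fwd 0.593
35 up 2.367 fwd 0.794
40 up 2.65 fwd 1.019
45 up 2.913 fwd 1.269
50 up 3.152 fwd 1.54
55 up 3.367 fwd 1.831
60 up 3.557 fwd 2.14
65 up 3.718 fwd 2.464
70 up 3.85 fwd 2.801
75 up 3.953 fwd 3.148
80 up 4.025 fwd 3.503
85 up 4.066 fwd 3.863
90 up 4.075 fwd 4.225
95 up 4.053 fwd 4.586
100 up 3.999 fwd 4.945
```

step_arm:
  commands:
    - [0,-0.36,-0.03,0,0,0]
    - [0,-0.72,0.03,0,0,0]
    - [0,-1.07,0.11,0,0,0]
    - [0,-1.41,0.23,0,0,0]
    - [0,-1.75,0.37,0,0,0]

```text
time_s: 3.7
tool_pos: [464.6, 235.0, 175.6]
tool_rot: [0.509, -0.493, 0.492, -0.506]
force: [-9.6, -2.0, -0.2]
opening: 8.0
```

```bash
python3 -c "
from plan import *
plan([])
from plant import grab_frame
f=grab_frame('scene');cv2.imwrite('pics/s2.png',cv2.resize(f['img'][100:260,260:440],None,fx=2.5,fy=2.5))"
```

```text
t 3.7 at [464.6 235.  175.6] yaw 1.71 tilt [-0.005  -0.0019] open 8.0 F [-9.6 -2.  -0.2] j [ 0.06  0.27 -0.7   1.71  0.18  1.24 -0.65]
```

View pics/s2.png

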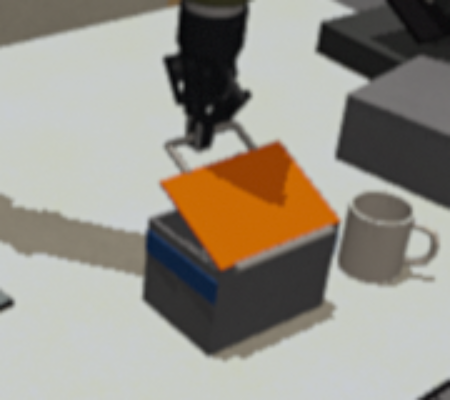

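The flap is following the gripper with the bar held. I'll keep going along the arc.

step_arm:
  commands:
    - [0,-0.32,0.16,0,0,0]
    - [0,-0.62,0.36,0,0,0]
    - [0,-0.9,0.59,0,0,0]
    - [0,-1.16,0.84,0,0,0]
    - [0,-1.4,1.11,0,0,0]

```text
time_s: 4.25
tool_pos: [508.7, 236.5, 233.9]
tool_rot: [0.509, -0.493, 0.492, -0.506]
force: [-22.2, -6.3, 21.8]
opening: 8.1
```

step_arm:
  commands:
    - [0,-0.21,0.29,0,0,0]
    - [0,-0.4,0.6,0,0,0]
    - [0,-0.57,0.92,0,0,0]
    - [0,-0.7,1.26,0,0,0]
    - [0,-0.8,1.61,0,0,0]

```text
time_s: 4.75
tool_pos: [576.7, 238.4, 267.1]
tool_rot: [-0.506, 0.492, -0.493, 0.508]
force: [-7.2, -2.4, 10.2]
opening: 7.5
```

step_arm:
  commands:
    - [0,-0.07,0.35,0,0,0]
    - [0,-0.11,0.71,0,0,0]
    - [0,-0.12,1.07,0,0,0]
    - [0,-0.1,1.43,0,0,0]
    - [0,-0.1,1.43,0,0,0]

```text
time_s: 5.25
tool_pos: [635.6, 240.1, 269.0]
tool_rot: [-0.505, 0.493, -0.493, 0.508]
force: [3.7, 1.6, 3.1]
opening: 7.8
```

```bash
python3 -c "
from plan import *
plan([])"
```

```text
t 5.25 at [635.6 240.1 269. ] yaw 1.55 tilt [0.0039 0.003 ] open 7.8 F [3.7 1.6 3.1] j [-0.04  0.56 -0.62  1.11  0.32  1.56 -0.56]
```

step_arm:
  commands:
    - [0,0,0,0,0,0]
    - [0,0,0,0,0,0]
    - [0,0,0,0,0,0]
    - [0,-0.8,0,0,0,0]
    - [0,-1.8,0,0,0,0]
  hand: 0.6

```text
time_s: 5.75
tool_pos: [632.7, 238.5, 337.7]
tool_rot: [0.509, -0.493, 0.493, -0.505]
force: [1.2, 0.2, 0.2]
opening: 33.9
```

```bash
python3 -c "
from plan import *
plan([(520,215,310,47),(510,215,300,91.8)])
from plant import grab_frame
f=grab_frame('top');pickle.dump(f,open('t3.pkl','wb'));cv2.imwrite('pics/t3.png',cv2.resize(f['img'][130:280,80:280],None,fx=4,fy=4,interpolation=cv2.INTER_CUBIC))"
```

```text
t 5.75 at [632.7 238.5 337.7] yaw 1.59 tilt [-0.0042 -0.0024] open 33.9 F [1.2 0.2 0.2] j [-0.08  0.56 -0.62  0.95  0.32  1.71 -0.55]
(520, 215, 310, 47) [ 0.508  0.704 -2.829] [ 0.05 -7.57  0.  ]
(510, 215, 300, 91.8) [-0.183  0.25  -0.17 ] [ 0.   -7.47  0.  ]
```

View pics/t3.png

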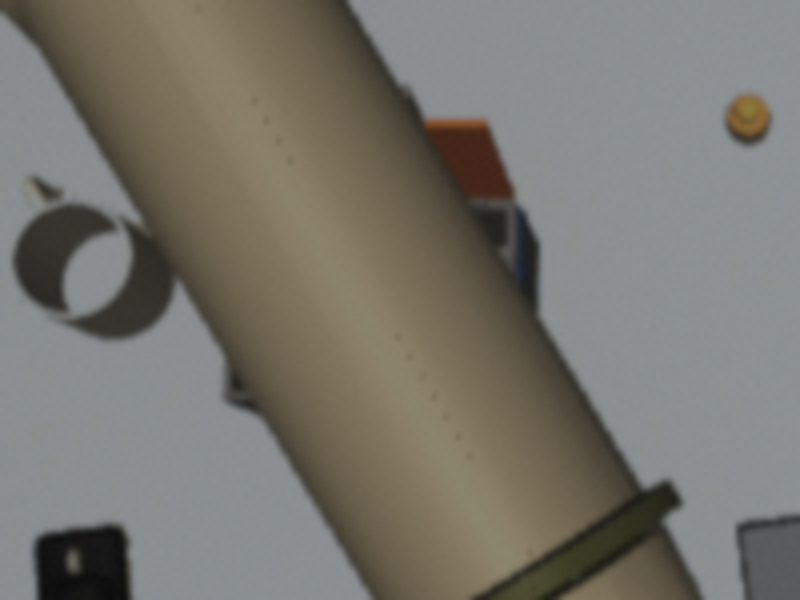

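step_arm:
  commands:
    - [0,0.3,-1.2,0,-1.4,0]
    - [0,0.9,-2.4,0,-2.8,0]
    - [0,0.9,-2.8,0,-4.2,0]
    - [0,0.9,-2.8,0,-5.6,0]
    - [0,0.9,-2.8,0,-7,0]

```text
time_s: 6.3
tool_pos: [520.6, 236.1, 303.2]
tool_rot: [0.651, -0.276, 0.277, -0.65]
force: [0.8, -0.4, -0.8]
opening: 34.1
```

step_arm:
  commands:
    - [0,0,0,0,-1.4,0]
    - [0,0,0,0,-2.8,0]
    - [0,0,0,0,-4.2,0]
    - [0,0,0,0,-5.6,0]
    - [0,0,0,0,-7,0]

```text
time_s: 6.8
tool_pos: [521.4, 236.2, 302.9]
tool_rot: [0.707, -0.025, 0.025, -0.706]
force: [0.2, -0.9, -0.6]
opening: 34.6
```

step_arm:
  commands:
    - [0,0,0,0,-0.9,0]
    - [0,0,0,0,-0.9,0]

```text
time_s: 7.0
tool_pos: [521.4, 236.2, 302.8]
tool_rot: [0.707, 0.007, -0.007, -0.707]
force: [1.0, 0.8, -0.3]
opening: 34.2
```

```bash
python3 -c "
from plan import *
plan([])
from plant import grab_frame
f=grab_frame('wrist');pickle.dump(f,open('w3.pkl','wb'));cv2.imwrite('pics/w3.png',f['img']);print(f['cam_to_world'][:3,3])"
```

```text
t 7.0 at [521.4 236.2 302.8] yaw 91.07 tilt [ 0.0001 -0.0003] open 34.2 F [ 1.   0.8 -0.3] j [ 0.21  0.38 -0.95  1.36  0.31  1.55  0.88]
[455.84608559 235.18906628 445.04514843]
```

View pics/w3.png

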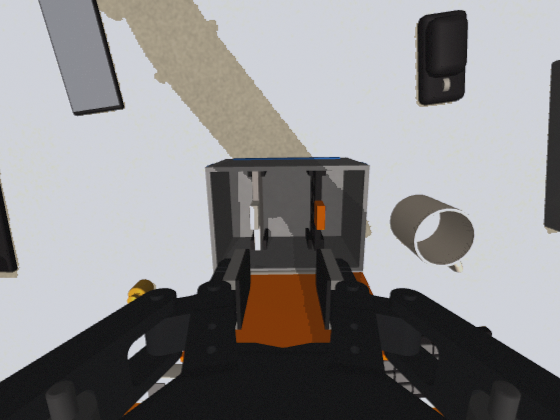

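The open case shows the orange tab at (320,215), in the +y slot. The white tab is at (256,218), in the -y slot.

```bash
python3 -c "
from plan import *
f=pickle.load(open('w3.pkl','rb'))
m=mask(f['img'],(3,120,60),(22,255,255),(300,190,340,240));c=big(m);print(cv2.boundingRect(c))
r=cv2.minAreaRect(c);print(r, onz(f,cv2.boxPoints(r),105).round(1).tolist())
v=f['img'][215,295:345];h=cv2.cvtColor(f['img'],cv2.COLOR_BGR2HSV)[[205,215,225],306:332]
for k in h: print([tuple(map(int,x)) for x in k])
print(onz(f,[(208,167),(366,165),(214,270),(362,271)],120).round(1).tolist())
"
```

```text
(314, 200, 12, 30)
((319.2967529296875, 214.56484985351562), (10.836463928222656, 29.1635684967041), 2.8624050617218018) [[564.0, 273.6, 105.0], [528.1, 273.7, 105.0], [528.5, 286.4, 105.0], [564.5, 286.7, 105.0]]
[(10, 9, 88), (10, 9, 88), (8, 11, 89), (8, 12, 88), (0, 16, 49), (105, 57, 18), (30, 16, 16), (150, 51, 15), (11, 207, 58), (12, 222, 78), (12, 224, 83), (12, 232, 109), (13, 231, 106), (12, 230, 102), (12, 230, 104), (13, 231, 106), (12, 231, 105), (12, 231, 106), (11, 164, 104), (8, 42, 90), (10, 9, 86), (15, 6, 85), (10, 9, 87), (10, 9, 86), (8, 12, 87), (0, 9, 88)]
[(15, 12, 88), (15, 12, 87), (23, 12, 87), (10, 9, 87), (165, 10, 49), (135, 34, 15), (150, 13, 20), (0, 9, 29), (10, 186, 59), (13, 223, 79), (11, 222, 78), (13, 239, 163), (13, 241, 181), (13, 241, 180), (13, 241, 180), (13, 241, 180), (13, 241, 181), (13, 241, 180), (14, 241, 181), (8, 93, 118), (10, 9, 88), (15, 12, 88), (12, 14, 89), (10, 9, 87), (10, 9, 87), (23, 12, 88)]
[(10, 9, 88), (10, 9, 88), (15, 12, 88), (10, 10, 74), (15, 12, 41), (170, 38, 20), (158, 51, 20), (138, 67, 19), (0, 15, 17), (11, 201, 71), (12, 227, 91), (13, 240, 166), (13, 241, 180), (13, 241, 180), (13, 241, 178), (13, 241, 179), (13, 241, 178), (13, 241, 177), (14, 231, 149), (8, 66, 101), (20, 9, 87), (15, 6, 85), (8, 12, 87), (10, 9, 87), (10, 9, 87), (0, 9, 87)]
[[490.6, 154.0, 120.0], [485.3, 326.2, 120.0], [613.1, 155.4, 120.0], [611.1, 332.8, 120.0]]
```

```bash
python3 -c "
from plan import *
f=pickle.load(open('w3.pkl','rb'));print(onz(f,[(321.3,217)],105))
plan([(549,281.5,170,91.5),(549,281.5,75,91.5)])"
```

```text
[[549.01524857 282.62379686 105.        ]]
t 7.05 at [521.5 236.2 302.8] yaw 90.86 tilt [ 0.0001 -0.0002] open 34.1 F [-0.5 -0.6 -0.1] j [ 0.21  0.38 -0.95  1.36  0.31  1.55  0.88]
(549, 281.5, 170, 91.5) [0.704 3.321 1.122] [ 0.   -0.11  0.  ]
(549, 281.5, 75, 91.5) [0.    2.375 0.   ] [0. 0. 0.]
```

step_arm:
  commands:
    - [0.7,0.5,1.13,0,-0.1,0]
    - [0.7,1.4,1.13,0,-0.1,0]
    - [0.7,2.4,1.13,0,-0.1,0]
    - [0.7,3.32,1.13,0,-0.1,0]
    - [0.7,3.32,1.13,0,-0.1,0]

```text
time_s: 7.55
tool_pos: [546.6, 279.9, 164.7]
tool_rot: [0.709, 0.006, -0.012, -0.705]
force: [-0.4, -0.8, -0.9]
opening: 34.3
```

```bash
python3 -c "
from plan import *
plan([(549,282,75,91.5)])
from plant import grab_frame
f=grab_frame('wrist');pickle.dump(f,open('w4.pkl','wb'));cv2.imwrite('pics/w4.png',f['img'])"
```

```text
t 7.55 at [546.6 279.9 164.7] yaw 91.45 tilt [-0.0077 -0.0047] open 34.3 F [-0.4 -0.8 -0.9] j [ 0.09  0.56 -0.9   1.46  0.44  1.34  0.77]
(549, 282, 75, 91.5) [0.079 2.242 0.062] [ 0.04 -0.01 -0.07]
```

View pics/w4.png

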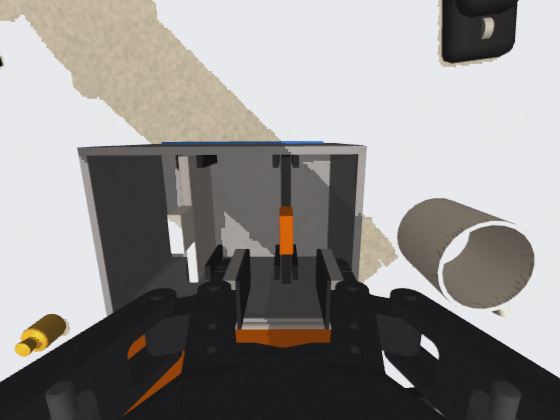

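The orange tab at (286,230) sits midway between the jaws, and the white plate is off to the left. Going down to grip.

step_arm:
  commands:
    - [0,0.5,0,0,0,0]
    - [0,1.0,0,0,0,0]
    - [0,1.6,0,0,0,0]
    - [0,2.3,0,0,0,0]
    - [0,2.3,0,0,0,0]

```text
time_s: 8.1
tool_pos: [548.6, 281.2, 77.3]
tool_rot: [0.708, 0.008, -0.01, -0.707]
force: [-0.2, -1.1, 0.1]
opening: 33.9
```

```bash
python3 -c "
from plan import *
plan([(549,282,75,91.5)])
f=pickle.load(open('w4.pkl','rb'));print(onz(f,[(280,252.5),(293,252.5)],105))
from plant import grab_frame
f=grab_frame('wrist');m=mask(f['img'],(3,120,60),(22,255,255),(255,150,310,290));c=big(m);r=cv2.boundingRect(c);print(r,onz(f,[(r[0],r[1]+r[3]),(r[0]+r[2],r[1]+r[3])],105))"
```

```text
t 8.1 at [548.6 281.2  77.3] yaw 91.48 tilt [-0.0018 -0.0016] open 33.9 F [-0.2 -1.1  0.1] j [ 0.07  0.64 -0.85  1.56  0.51  1.18  0.72]
(549, 282, 75, 91.5) [0.011 0.058 0.02 ] [ 0.01 -0.   -0.02]
[[563.28131974 278.0851139  105.        ]
 [563.02803098 287.58936503 105.        ]]
(273, 240, 24, 50) [[547.35910762 277.08950065 105.        ]
 [547.0878626  287.40961142 105.        ]]
```

step_arm:
  commands:
    - [0,0.05,0.03,0,0,0]
    - [0,0.05,0.03,0,0,0]
    - [0,0.05,0.03,0,0,0]
    - [0,0.05,0.03,0,0,0]
    - [0,0.05,0.03,0,0,0]
  hand: 1.0

```text
time_s: 8.65
tool_pos: [550.2, 284.1, 78.7]
tool_rot: [-0.707, -0.011, 0.008, 0.708]
force: [0.3, -2.0, 5.8]
opening: 8.7
```

```bash
python3 -c "
from plan import *
plan([])"
```

```text
t 8.65 at [550.2 284.1  78.7] yaw 91.56 tilt [0.0036 0.0015] open 8.7 F [ 0.3 -2.   5.8] j [ 0.07  0.64 -0.85  1.55  0.51  1.18  0.72]
```

step_arm:
  commands:
    - [0,-0.2,0,0,0,0]
    - [0,-0.5,0,0,0,0]
    - [0,-0.8,0,0,0,0]
    - [0,-1.2,0,0,0,0]
    - [0,-1.6,0,0,0,0]

```text
time_s: 9.15
tool_pos: [548.9, 283.5, 141.9]
tool_rot: [-0.707, -0.01, 0.01, 0.707]
force: [0.7, 0.0, -0.8]
opening: 8.8
```

step_arm:
  commands:
    - [0,-0.6,0,0,0,0]
    - [0,-1.3,0,0,0,0]
    - [0,-2.0,0,0,0,0]
    - [0,-2.6,0,0,0,0]
    - [0,-2.6,0,0,0,0]

```text
time_s: 9.65
tool_pos: [549.8, 284.9, 249.3]
tool_rot: [-0.706, -0.012, 0.008, 0.708]
force: [0.1, 0.6, -0.6]
opening: 9.1
```

```bash
python3 -c "
from plan import *
plan([(510,60,250,91.5),(520,-120,250,60),(500,-246,250,20),(530,-246,250,-1.5)])
from plant import grab_frame
f=grab_frame('wrist');g=grab_frame('scene');cv2.imwrite('pics/w5.png',np.hstack([cv2.resize(f['img'],(400,300)),cv2.resize(g['img'][60:270,200:480],(400,300))]))"
```

```text
t 9.65 at [549.8 284.9 249.3] yaw 91.61 tilt [0.0059 0.0036] open 9.1 F [ 0.1  0.6 -0.6] j [ 0.09  0.51 -0.92  1.33  0.4   1.49  0.8 ]
(510, 60, 250, 91.5) [-1.152 -0.044 -5.591] [-0.03  0.02  0.06]
(520, -120, 250, 60) [ 0.132  0.    -4.505] [0.   5.25 0.  ]
(500, -246, 250, 20) [ 1.142  0.    -2.978] [-0.    6.67 -0.  ]
(530, -246, 250, -1.5) [ 0.257 -0.     0.705] [0.   3.58 0.  ]
```

View pics/w5.png

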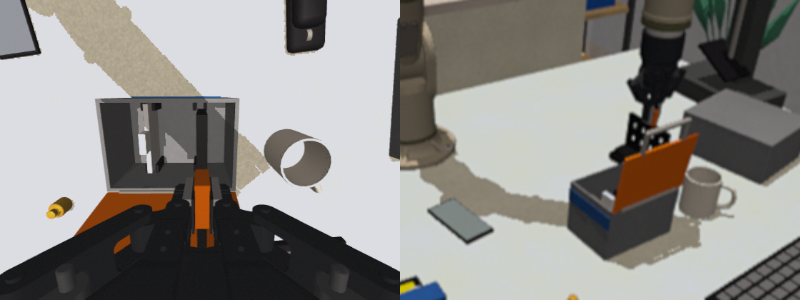

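The plate with the orange tab is held clear above the case, the flap is standing, and the white plate is still in its slot. Carrying it to the station.

step_arm:
  commands:
    - [-0.2,0,-1.0,0,0,0]
    - [-0.5,0,-2.2,0,0,0]
    - [-0.8,0,-3.4,0,0,0]
    - [-1.1,0,-4.6,0,0,0]
    - [-1.15,0,-5.6,0,0,0]

```text
time_s: 10.25
tool_pos: [507.3, 55.2, 242.9]
tool_rot: [0.708, 0.009, -0.01, -0.707]
force: [1.3, 0.2, -1.3]
opening: 9.2
```

step_arm:
  commands:
    - [0,0,-1,0,1.05,0]
    - [0,0,-2,0,2.1,0]
    - [0.1,0,-3,0,3.2,0]
    - [0.1,0,-3.9,0,4.2,0]
    - [0.13,0,-4.5,0,5.25,0]

```text
time_s: 10.75
tool_pos: [518.1, -125.2, 242.8]
tool_rot: [0.683, -0.186, 0.184, -0.682]
force: [0.5, 0.9, -1.1]
opening: 9.3
```

step_arm:
  commands:
    - [0.2,0,-0.6,0,1.3,0]
    - [0.45,0,-1.2,0,2.6,0]
    - [0.7,0,-1.8,0,3.9,0]
    - [0.95,0,-2.4,0,5.2,0]
    - [1.14,0,-2.98,0,6.6,0]

```text
time_s: 11.25
tool_pos: [498.4, -248.8, 242.8]
tool_rot: [0.58, -0.406, 0.404, -0.58]
force: [0.5, -0.7, -1.0]
opening: 8.8
```

```bash
python3 -c "
from plan import *
plan([(530,-246,200,-1.5)])"
```

```text
t 11.25 at [ 498.4 -248.8  242.8] yaw 20.14 tilt [-0.002   0.0011] open 8.8 F [ 0.5 -0.7 -1. ] j [ 0.89  0.29 -0.6   1.52  0.16  1.39  0.63]
(530, -246, 200, -1.5) [0.208 1.068 0.767] [ 0.02  3.61 -0.01]
```

step_arm:
  commands:
    - [0.2,0.5,0.75,0,1.3,0]
    - [0.2,1.0,0.75,0,2.6,0]
    - [0.2,1.3,0.75,0,3.6,0]
    - [0.2,1.8,0.75,0,3.6,0]
    - [0.2,2.0,0.75,0,3.6,0]

```text
time_s: 11.75
tool_pos: [528.6, -244.1, 161.0]
tool_rot: [-0.496, 0.506, -0.503, 0.495]
force: [0.1, 0.3, -1.1]
opening: 8.9
```

```bash
python3 -c "
from plan import *
from plant import grab_frame
plan([(530,-247,153.7,-1.5)])
f=grab_frame('wrist');g=grab_frame('scene');t=grab_frame('top');pickle.dump((f,g,t),open('p.pkl','wb'))
cv2.imwrite('pics/p1.png',np.hstack([cv2.resize(f['img'],(400,300)),cv2.resize(g['img'][210:315,145:285],(400,300),interpolation=cv2.INTER_CUBIC)]))"
```

```text
t 11.75 at [ 528.6 -244.1  161. ] yaw -1.09 tilt [-0.0044  0.0021] open 8.9 F [ 0.1  0.3 -1.1] j [ 0.79  0.39 -0.54  1.57  0.21  1.24  0.2 ]
(530, -247, 153.7, -1.5) [0.072 0.182 0.036] [ 0.04  0.07 -0.02]
```

View pics/p1.png

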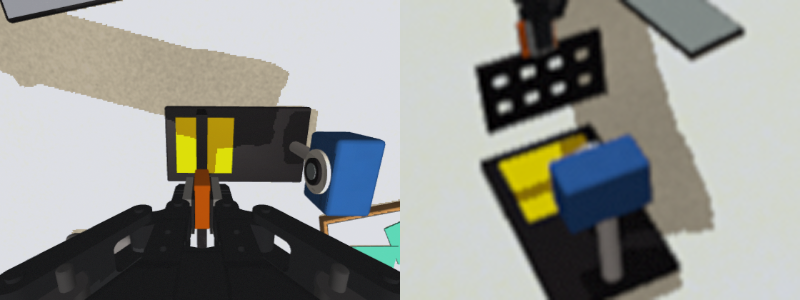

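The plate hangs upright above the yellow square, facing the camera. Its corners in the scene crop are at about (477,66), (604,30), (605,92) and (490,132).

```bash
python3 -c "
from plan import *
f,g,t=pickle.load(open('p.pkl','rb'))
q=np.array([(77,66),(204,30),(205,92),(90,132)])/2.857+[145,210]
s=get_state();p=s['tool_pos']
o,d=ray(g,q);a=np.radians(-1.1);n=np.array([np.cos(a),np.sin(a),0])
X=o+d*(((p+4*n-o)@n)/(d@n))[:,None];print(X.round(1),X.mean(0),p)
# blob refine: black plate in scene
h=cv2.cvtColor(g['img'],cv2.COLOR_BGR2GRAY)
m=((h<60)*255).astype(np.uint8);k=np.zeros_like(m);k[218:258,168:221]=255;m&=k
m=cv2.morphologyEx(m,cv2.MORPH_CLOSE,np.ones((5,5)));c=big(m);c=cv2.convexHull(c)
print(cv2.approxPolyDP(c,3,True)[:,0].tolist())
plan([(530,-247,153.7,-1.5)])
"
```

```text
[[ 532.7 -296.8  163.5]
 [ 534.8 -187.3  158.8]
 [ 534.8 -192.    91.8]
 [ 532.8 -296.1   91.4]] [ 533.77237746 -243.06338941  126.39739684] [ 529.74339867 -244.53422569  163.43828388]
[[214.0, 221.0], [216.0, 242.0], [176.0, 255.0], [172.0, 234.0], [190.0, 218.0]]
t 11.9 at [ 529.7 -244.5  163.4] yaw -1.09 tilt [-0.0016  0.001 ] open 8.8 F [-0.6  0.4 -0.5] j [ 0.79  0.39 -0.54  1.57  0.21  1.25  0.2 ]
(530, -247, 153.7, -1.5) [0.062 0.243 0.008] [ 0.02  0.07 -0.01]
```

step_arm:
  commands:
    - [0.07,0.12,0.01,0,0.07,0]
    - [0.07,0.26,0.01,0,0.07,0]
    - [0.07,0.26,0.01,0,0.07,0]
    - [0.07,0.26,0.01,0,0.07,0]
    - [0.07,0.26,0.01,0,0.07,0]

```text
time_s: 12.4
tool_pos: [530.8, -247.5, 153.9]
tool_rot: [0.493, -0.506, 0.507, -0.493]
force: [0.2, -0.1, -1.8]
opening: 8.8
```

step_arm:
  commands:
    - [0,0,0,0,0,0]
    - [0,0,0,0,0,0]
    - [0,0,0,0,0,0]

```text
time_s: 12.7
tool_pos: [530.7, -247.5, 153.7]
tool_rot: [0.493, -0.507, 0.507, -0.493]
force: [-0.4, -1.0, -0.8]
opening: 8.9
```

```bash
python3 -c "
from plan import *
from plant import grab_frame
plan([(530,-247.5,153,-1.5)])
g=grab_frame('scene');t=grab_frame('top')
cv2.imwrite('pics/p2.png',np.hstack([cv2.resize(g['img'][100:320,100:430],(480,320)),cv2.resize(t['img'][120:300,60:260],(320,320))]))
h=cv2.cvtColor(g['img'],cv2.COLOR_BGR2GRAY);print(get_state()['time_s'])"
```

```text
t 12.7 at [ 530.7 -247.5  153.7] yaw -1.52 tilt [ 0.0002 -0.    ] open 8.9 F [-0.4 -1.  -0.8] j [ 0.79  0.4  -0.53  1.58  0.21  1.23  0.2 ]
(530, -247.5, 153, -1.5) [ 0.     0.018 -0.017] [-0. -0.  0.]
12.8
```

View pics/p2.png

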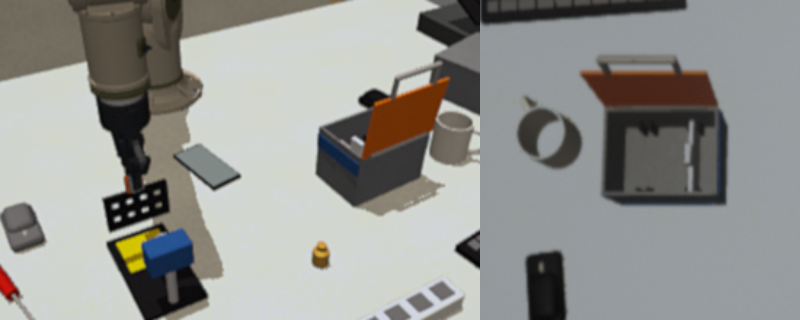

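The flap is standing open, the +y slot is empty, the white plate is still in its slot, and the perforated plate is held in front of the camera. Handing in.

```bash
python3 -c "
from plant import hand_in
print(hand_in())"
```

```text
the job is handed in; nothing more can be done
None
```

I swung the flap open by its handle and drew the perforated plate straight up out of the +y slot. The arm is still holding it in front of the blue camera. I handed the job in at about 12.8 s; no verdict is reported.

**Last checks**
- **Flap:** the final pictures show it standing open. From the handle position when I let go, I work it out at about 1.68 rad, just short of the 1.75 stop.
- **Everything else:** the plain plate is still in its slot. Nothing else appeared to have moved in the areas I looked at, and I measured no contact with the camera station.
- **Plate position:** the middle of the plate should be at about (531, −246, 115–117) mm. The view point I measured is (530, −246, 115) mm.
- **Plate angle:** it is upright and turned to −1.5°, matching my best estimate of the station's angle.
- **Grip and forces:** the arm is still, with about 1 N on the tool. The highest reading I saw was about 32 N at the wrist, while swinging the flap.

**Disagreements**
- **Plate height:** the two ways of working out where the plate sits in the gripper differ by 1.7 mm. I aimed between them.
- **Station angle:** the different views gave between about 0° and −2.3°.
- **Finger opening:** the gripper reads 8.9 mm on the 10 mm tab, but the pictures show the tab held firmly.

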